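Push a battery-module carrier round the corner track and press it onto the test contacts

TASK

Slide the round white carrier puck along its guide track, round the corner and on to the red sprung contact pad at the end, keeping it down in the track and never jamming it hard against the rails. Press it against the pad with about 10 newtons (never more than 15), hold that for about half a second so that the contact test can run, then let go and leave it standing at that end of the track. Leave the spool, battery pack, tape roll and blue box around the track alone.

Things in the scene. Friction and masses are not known exactly. Their poses are not given: they have to be found in the camera images.
- track: L-shaped aluminium plate, 8 mm thick, fixed on the bench, with two steel rails (6 mm thick, tops 22 mm above the bench) that form a channel 75 mm wide with a 90-degree bend. Origin: the centre of the bend's arc, at bench height; z up. The centreline's bend radius is 90 mm. In this frame the entry run goes along +x at y = -90 mm, from x = -165 mm (open end) to 0.
- carrier: White slippery plastic puck, 70 mm across, 30 mm high, about 0.35 kg (varies), topped by a small battery module (16 mm high, within 25 mm of the axis). Origin: centre of its underside; z upright. It stands in the entry run, 50 to 100 mm before the bend, with 2.5 mm of play each side; its side stands 16 mm proud of the rails and can be pushed there from behind with closed fingertips.
- stop: Black bracket, 56 mm wide, 44 mm high, fixed at the end of the exit run. Origin: at bench height, x = 90, y = 135 mm in the track's frame, same axes. A red sprung pad (50 mm wide, 12 to 38 mm above the bench) reaches from it towards the bend; its face is 30 to 55 mm from the origin, set anew each time and not reported: feel for it. It gives 1 mm per 15 N and springs back.
- bend_end (a point): Point on the channel floor (8 mm above the bench), on the centreline where the bend ends and the exit run begins: x = 90, y = 0 mm in the track's frame, same axes. The exit run goes from here along +y; its rails end at y = 110 mm. The puck's centre is 45 to 70 mm beyond this point when it first touches the red pad.
- solder_spool: Steel spool, 50 mm across, 46 mm high, standing inside the corner. Origin: centre of its underside. To be left alone.
- battery_pack: Blue and white battery pack, 50 x 36 x 52 mm, standing beside the entry run. Origin: centre of its underside. To be left alone.
- tape_roll: White roll, 84 mm across, 18 mm high, lying outside the entry run. Origin: centre of its underside. To be left alone.
- blue_box: Open blue box, 100 x 130 x 50 mm, outside the bend. Origin: centre of its underside. To be left alone.
Not all that is in view belongs to the job. What is shaped like the carrier but green or purple is not meant.

How it is judged:
By the outcome, as a careful person would: the job done as asked, in the order asked, and still so for the second after the job is handed in, with the robot touching nothing.
It also fails if it takes over 64 s, if anything falls off the work surface, if the arm or the gripper's body presses on something with over 40 N, if the wrist force passes 120 N, or if a joint passes its speed limit or range.

ROBOT

A 7-joint arm with a two-finger parallel gripper is mounted at the origin on the work surface. World frame = base frame: x ahead of the robot, y to its left, z up, the work surface at z = 0. Lengths are in m, angles in rad, forces in N, time in s.
With the tool pointing down it reaches from about 0.425 to 0.925 m from the base axis. Payload 6.8 kg.
Tool frame: the origin (TCP) lies on the centre line of the jaws, within the pads' length; the fingertips stand 14 mm ahead of it and the grasp point (between the pads) lies 5 mm behind it (r.nose_length is the distance from the TCP to the fingertips, in m); z points along the fingers, y is the direction in which the jaws open and shut (so a half turn about z gives the same grasp; the last joint's range is limited). The gripper opens to 85 mm and grips with 20 to 120 N. Pads are 22 mm wide; open, the fingers measure 114 mm over their backs; the gripper's body (76 mm by 85 mm) begins 54 mm behind the grasp point. The pads swing forward as they close: fully open they stand 13 mm farther back than shut.
Start: joints at [-1.352, 0.477, 0.022, 1.555, -0.011, 1.109, -0.083], TCP at [0.217, 0.639, 0.245] pointing down, gripper open.
Joint ranges: [-2.96, 2.96], [-0.34, 2.1], [-1.41, 1.46], [0.24, 2.44], [-1.37, 4.51], [0.17, 1.92], [-2.96, 2.96]. Speed limits (rad/s): [2.39, 2.39, 3.14, 3.14, 3.14, 3.14, 3.14].

INTERFACE

Orientations are given as a rotation vector (axis times angle).
In Python, from bench import r, imaging, look_for, outline_of gives the robot as it stands. The module is installed in compiled form; this text tells all that it offers.
- The arm moves only by the tool carry_out, never from a script. Its arguments are lists of equal length, an entry for each row: "offset": the shift along the tool's x, y, z as a fraction of full scale, a list of three; "turn": the turn, a rotation vector about the tool's x, y, z as a fraction of full scale, a list of three. A call has 1 to 8 rows; each row is the pose to reach, as a shift and turn from the pose commanded when the call began, along the tool's axes at that moment; what a row does not reach only later rows make up. Full scale, the value 1, is 0.5 m for a shift and 1.5 rad for a turn. A row lasts 1/10 s, in which the tool goes at most 50 mm and 8.59 degrees, less where a joint would pass 70% of its speed; a pose out of reach is approached as far as the arm can. A call with a number of a shift or a turn outside -1 to 1 is refused whole. A call with a gripper value outside its range is refused whole. "hand" is the closure, from 0 (fully open) to 1 (shut), set as the call begins (left out, the last holds). The fingers move at their own pace and stop on an object; "force" is the grip in N (left out, the last holds). Time passes only in rows, so rows that repeat a pose let the fingers close. It gives the time, the measured TCP pose, the force and the opening at its end, in the units of the state.
- r.get_obs(): the state, without advancing time (a new reading comes with each control period).
- imaging.grab_frame(name): name is "scene" or "top" or "wrist"; returns a dict with "pixels" (480x640x3 uint8, red, green, blue), "fx", "fy", "cx", "cy" (pixels), "k1" (the pictures are not rectified: a ray, as slopes to the right and down, at radius r is drawn at 1 + k1 r^2 times it, then the intrinsics apply), "R" (3x3) and "t" (3): a world point X has camera coordinates R X + t. Camera axes: x right, y down, z forward; pixel columns grow to the right and rows downward; lengths in m; the calibration is good to about 2 mm. A picture is of the moment at which its call begins. There is no depth.
- r.hand_in(): hands the job in, once; it reports no verdict.
Trained networks look in the newest picture that a camera, given by its name, has taken for a name from the list of things; names that differ only in an ending like _2 or _b are one class to them, and where a whole thing is asked for, a point or a joint stands for the part that bears it (a point fixed in the world has none). Each returns a list of dicts, best first, with "score" (0 to 1); they miss things now and then, are a little off and sometimes report something else, mostly with a low value. They report only what shows in the picture. A call takes as long as a camera call. They do not tell look-alikes from the thing itself.
- look_for(query, camera): "xyz" ([x, y, z] in m, in the coordinates of the camera as it stood for that picture, good to about 4 mm: the middle of the surface that is visible of it).
- outline_of(query, camera): "region" (480x640 bool, what is visible of it).
The state is a dict: "clock": time; "joints": joint angles; "qvel": joint speeds; "tau": joint torques, N m; "tcp_pos": TCP position; "orientation": TCP orientation; "contact_force": force on the tool from outside, world axes, zero at the start; "moment": the same for the moment, N m; "grip_width": finger opening in m.
Only numpy, scipy, OpenCV 4.12 (cv2) and the standard library are available. Lean on these libraries where they do the work, as an engineer would, in place of code of your own. Each camera call takes 0.05 s, during which the arm holds its last target. There are 200 camera calls.

## Working session

There is one attempt and no reset: what is moved stays moved. The work goes in short steps, Python scripts to look and compute and a tool call to move; the robot and the scene stay as the last step left them, time stands still between calls to the robot, and variables do not carry over. Pictures are saved under pics/ and viewed, about 8 in all and at most 12, crops included, and the job is handed in when it is done.

Besides the shell and the picture viewer there is one more tool, called after "Call:" by a JSON object that holds its "fn" and its "kwargs". carry_out: Moves the arm, as the interface text tells. Shift numbers are shares of 0.5 m and turn numbers shares of 1.5 rad, none past 1 either way. Its arguments: {"type":"object","properties":{"offset":{"type":"array","items":{"type":"array","items":{"type":"number","minimum":-1,"maximum":1}}},"turn":{"type":"array","items":{"type":"array","items":{"type":"number","minimum":-1,"maximum":1}}},"hand":{"type":"number"},"force":{"type":"number"}},"required":["offset","turn"]}

```bash
mkdir -p pics; cat > h.py <<'E'
from bench import r, imaging, look_for, outline_of
import numpy as np, cv2
def grab(n,save=None):
    f=imaging.grab_frame(n)
    if save: cv2.imwrite('pics/'+save,cv2.cvtColor(f['pixels'],cv2.COLOR_RGB2BGR))
    return f
def w(f,p): return f['R'].T@(np.array(p)-f['t'])
def KD(f): return np.array([[f['fx'],0,f['cx']],[0,f['fy'],f['cy']],[0,0,1.]]),np.array([f['k1'],0,0,0.])
def proj(f,X):
    K,D=KD(f); return cv2.projectPoints(np.array(X,float).reshape(-1,1,3),cv2.Rodrigues(np.array(f['R']))[0],np.array(f['t'],float),K,D)[0].reshape(-1,2)
def pix(f,uv,z):
    K,D=KD(f); p=cv2.undistortPoints(np.array(uv,float).reshape(-1,1,2),K,D).reshape(-1,2)
    d=np.c_[p,np.ones(len(p))]@f['R']; c=-f['R'].T@f['t']
    return c+d*((z-c[2])/d[:,2])[:,None]
E
python3 - <<'E'
from h import *
np.set_printoptions(precision=4,suppress=True)
o=r.get_obs();print({k:np.round(v,3) for k,v in o.items()},r.nose_length)
for c in ('top','scene'):
    f=grab(c,c+'0.png'); print(c,'cam',-f['R'].T@f['t'])
    for q in ('track','carrier','stop','solder_spool','battery_pack','tape_roll','blue_box'):
        for d in look_for(q,c)[:4]: X=w(f,d['xyz']);print(q,round(d['score'],2),X,proj(f,X)[0].round())
E
```

```text
{'clock': np.float64(0.0), 'joints': array([-1.352,  0.478,  0.022,  1.556, -0.011,  1.109, -0.083]), 'qvel': array([ 0.001,  0.   , -0.002,  0.001,  0.   ,  0.001, -0.001]), 'tau': array([ -0.   , -59.645,   1.607, -28.12 ,   0.012,   0.01 ,  -0.   ]), 'tcp_pos': array([0.217, 0.639, 0.244]), 'orientation': array([-0.511, -3.1  ,  0.003]), 'contact_force': array([-0.358, -0.243, -0.95 ]), 'moment': array([-0.028,  0.005, -0.048]), 'grip_width': np.float64(0.086)} 0.014
top cam [ 0.3965 -0.0529  0.8171]
track 0.6 [ 0.6453 -0.0448  0.0077] [318. 160.]
carrier 0.89 [ 0.5287 -0.0881  0.0356] [345. 230.]
carrier 0.84 [ 0.3142 -0.1584  0.0266] [390. 377.]
carrier 0.81 [0.4498 0.1308 0.0249] [198. 279.]
stop 0.68 [0.6544 0.1593 0.0321] [186. 146.]
solder_spool 0.6 [0.5442 0.0273 0.0459] [268. 216.]
battery_pack 0.95 [0.4651 0.0247 0.0485] [267. 269.]
tape_roll 0.73 [ 0.4999 -0.233   0.0101] [437. 253.]
tape_roll 0.21 [ 0.7179 -0.2314  0.0141] [435. 118.]
blue_box 0.91 [ 0.7176 -0.2334  0.0127] [437. 118.]
scene cam [0.9397 0.3341 0.6782]
carrier 0.98 [0.4648 0.1409 0.0298] [405. 286.]
carrier 0.92 [ 0.329  -0.1521  0.0251] [329. 180.]
carrier 0.61 [ 0.5429 -0.0855  0.0351] [283. 245.]
stop 0.71 [0.6614 0.1629 0.0341] [346. 368.]
solder_spool 0.72 [0.5508 0.031  0.0428] [327. 277.]
battery_pack 0.72 [0.4826 0.0346 0.044 ] [353. 256.]
tape_roll 0.96 [ 0.5045 -0.2317  0.0113] [247. 208.]
blue_box 0.7 [ 0.7115 -0.2354  0.0179] [165. 260.]
```

View pics/top0.png

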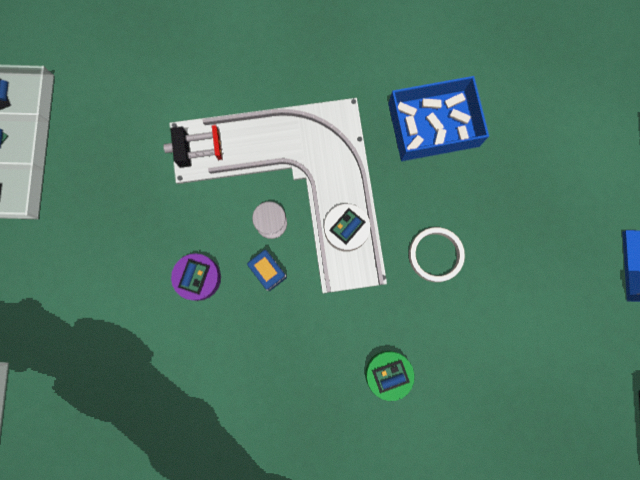

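```bash
python3 -c "
import cv2
a=cv2.imread('pics/top0.png')[90:290,150:420];cv2.imwrite('pics/crop.png',cv2.resize(a,None,fx=2.9,fy=2.9,interpolation=2))"
```

```text
(no output)
```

View pics/crop.png

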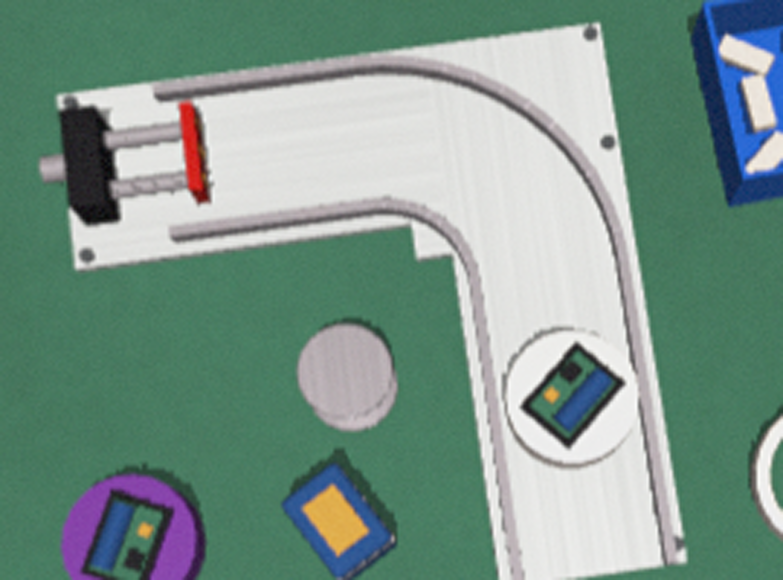

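White puck at (345,227) is the carrier: it stands between the rails. The look-alikes are purple at (196,276) and green at (390,376). The red pad is at (217,142) and the stop at (180,146). Next I fit the track frame to the rails.

```bash
cat > fit.py <<'E'
from h import *
from scipy.optimize import least_squares
np.set_printoptions(precision=4,suppress=True)
f=grab('top')
O=np.array([(165,90),(270,75),(380,66),(470,82),(550,130),(603,205),(630,300),(650,420),(672,555)])/2.9+[150,90]
I=np.array([(178,233),(280,218),(385,205),(440,225),(472,280),(485,380),(500,470),(513,565)])/2.9+[150,90]
def rail(R):
    a=np.linspace(-np.pi/2,0,40); 
    P=np.r_[np.c_[np.linspace(-.165,0,60),-R*np.ones(60)],R*np.c_[np.cos(a),np.sin(a)],np.c_[R*np.ones(45),np.linspace(0,.11,45)]]
    return P
def tow(P,p,z): c,s=np.cos(p[2]),np.sin(p[2]); return np.c_[P@np.array([[c,s],[-s,c]])+p[:2],np.full(len(P),z)]
def res(p):
    e=[]
    for R,uv in((.1305,O),(.0495,I)):
        M=tow(rail(R),p,.022); Q=pix(f,uv,.022)
        D=Q[:,None,:2]-M[None,:,:2]; i=np.argmin((D**2).sum(-1),1); e+=list(D[range(len(Q)),i].ravel())
    # rail ends at exit
    for R,uv in((.1305,O[0]),(.0495,I[0])):
        e+=list((pix(f,[uv],.022)-tow(np.array([[R,.11]]),p,.022))[0,:2])
    return e
s=least_squares(res,[.55,.02,.14],diff_step=1e-3); print(s.x,np.degrees(s.x[2]),'rms mm',1e3*np.sqrt(np.mean(s.fun**2)))
np.save('p.npy',s.x)
look_for('carrier','top'); ds=outline_of('carrier','top')
for d in ds:
    m=d['region'].astype(np.uint8); c=np.argwhere(m)[:,::-1].mean(0)
    if np.hypot(*(c-[345,227]))<25:
        X=pix(f,[c],.040)[0];cn=np.cos(s.x[2]);sn=np.sin(s.x[2]);d2=X[:2]-s.x[:2]
        print('carrier',c,m.sum(),X,'track frame',[cn*d2[0]+sn*d2[1],-sn*d2[0]+cn*d2[1]])
im=cv2.cvtColor(f['pixels'],cv2.COLOR_RGB2BGR);im=cv2.resize(im,None,fx=3,fy=3)
for R in(.1305,.0495):
    for u in proj(f,tow(rail(R),s.x,.022)): cv2.circle(im,tuple(int(v*3+1) for v in u),1,(0,0,255),-1)
cv2.imwrite('pics/ov.png',im[270:870,450:1230])
g=grab('scene'); im=cv2.cvtColor(g['pixels'],cv2.COLOR_RGB2BGR);im=cv2.resize(im,None,fx=3,fy=3)
for R in(.1305,.0495):
    for u in proj(g,tow(rail(R),s.x,.022)): cv2.circle(im,tuple(int(v*3+1) for v in u),1,(0,0,255),-1)
cv2.imwrite('pics/ov2.png',im[570:1170,630:1230])
E
python3 fit.py
```

```text
[0.5861 0.0071 0.1386] 7.939160318304621 rms mm 1.4675454474221936
carrier [346.5417 226.8512] 1680 [ 0.5325 -0.0907  0.04  ] track frame [np.float64(-0.06666875636331618), np.float64(-0.08950231332823122)]
```

View pics/ov.png

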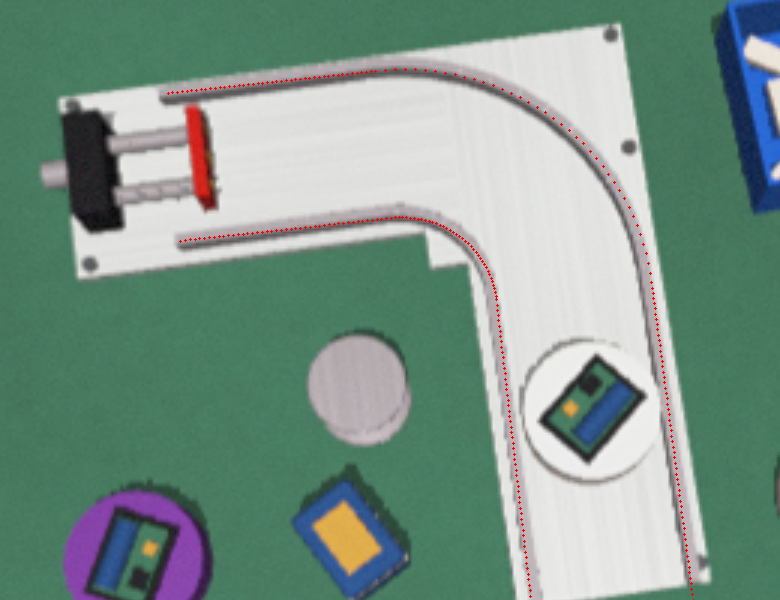

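View pics/ov2.png

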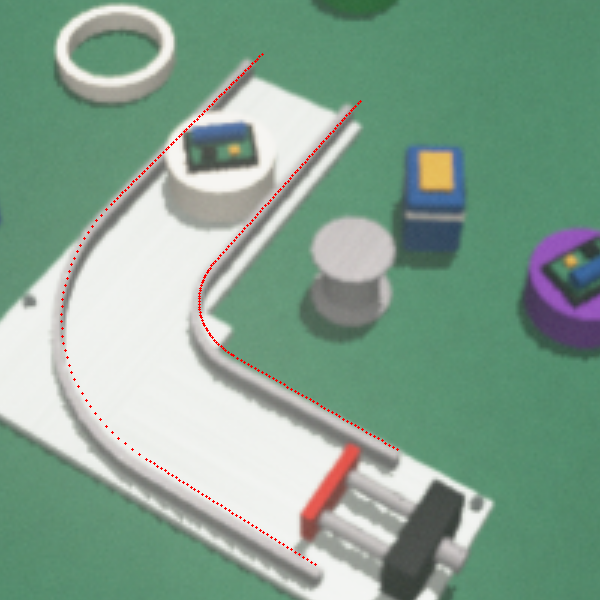

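```bash
cat > fit2.py <<'E'
from h import *
from scipy.optimize import least_squares
np.set_printoptions(precision=4,suppress=True)
T=np.array([[-.165,-.1305],[-.165,-.0495],[.1305,.11],[.0495,.11]])
def tow(P,p,z=.022): c,s=np.cos(p[2]),np.sin(p[2]); return np.c_[P@np.array([[c,s],[-s,c]])+p[:2],np.full(len(P),z)]
def tot(X,p): c,s=np.cos(p[2]),np.sin(p[2]); return (np.array(X)[:2]-p[:2])@np.array([[c,-s],[s,c]])
px={'top':[(382,283),(327,291),(205,121.5),(211,170.5)],'scene':[(210+250/3,190+64/3),(210+349/3,190+107/3),(210+317/3,190+570/3),(210+396/3,190+456/3)]}
Q={}
for c in px: f=grab(c);Q[c]=pix(f,px[c],.022)[:,:2]
p0=np.load('p.npy');ps=[]
for c in px:
    s=least_squares(lambda p:(tow(T,p)[:,:2]-Q[c]).ravel(),p0); print(c,s.x,1e3*s.fun);ps.append(s.x)
p=(ps[0]+ps[1]+p0)/3;print('p',p);np.save('p.npy',p)
f=grab('top');K=pix(f,[(346.5,226.9)],.034)[0];print('carrier top',tot(K,p))
g=grab('scene');look_for('carrier','scene')
for d in outline_of('carrier','scene'):
    m=d['region'];c=np.argwhere(m)[:,::-1].mean(0)
    if np.hypot(*(c-[283,245]))<20: print('scene',c,tot(pix(g,[c],.028)[0],p))
for d in look_for('stop','top')[:1]: print('stop',tot(w(f,d['xyz']),p))
print('pad top edge top-cam',[tot(x,p) for x in pix(f,[(213.5,126),(221,159)],.038)])
def pose(xt,yt,hd,z=.04):  # tcp in world, heading (track frame, rad) of tool +x
    print(tow(np.array([[xt,yt]]),p,z)[0],'yaw deg',np.degrees(hd+p[2]))
pose(-.14,-.09,0)
E
python3 fit2.py
```

```text
top [0.5901 0.0076 0.1617] [-2.7287 -1.1358 -1.6613 -3.9303  2.3868  2.0549  2.0032  3.0112]
scene [0.5932 0.0096 0.1633] [-1.9115 -2.4626 -0.6471 -0.4017  2.0169  2.1478  0.5416  0.7166]
p [0.5898 0.0081 0.1545]
carrier top [-0.071  -0.0892]
scene [283.7364 245.1751] [-0.0657 -0.0877]
stop [0.0875 0.1399]
pad top edge top-cam [array([0.1117, 0.0936]), array([0.0576, 0.0874])]
[ 0.4653 -0.1024  0.04  ] yaw deg 8.852532086472495
```

```bash
cat > m.py <<'E'
from h import *
import sys
from scipy.spatial.transform import Rotation as Ro
np.set_printoptions(precision=4,suppress=True)
p=np.array([.5898,.0081,.147])
def tow(xt,yt): c,s=np.cos(p[2]),np.sin(p[2]); return p[:2]+[c*xt-s*yt,s*xt+c*yt]
def tot(X): c,s=np.cos(p[2]),np.sin(p[2]);d=np.array(X)[:2]-p[:2]; return np.array([c*d[0]+s*d[1],-s*d[0]+c*d[1]])
def state():
    o=r.get_obs();M=Ro.from_rotvec(o['orientation']);return o,M
def rows(T):  # list of (world x,y,z, yaw of tool +x)
    o,M=state();print('t',o['clock'],'tcp',o['tcp_pos'],'track',tot(o['tcp_pos']),'yaw',np.degrees(np.arctan2(*M.as_matrix()[1::-1,0])),'tilt',M.as_matrix()[:,2],'F',o['contact_force'],'w',o['grip_width'],'q',o['joints'])
    for x,y,z,a in T:
        W=Ro.from_matrix(np.array([[np.cos(a),np.sin(a),0],[np.sin(a),-np.cos(a),0],[0,0,-1]]))
        print((M.inv().apply(np.array([x,y,z])-o['tcp_pos'])/.5).round(4).tolist(),((M.inv()*W).as_rotvec()/1.5).round(4).tolist())
def T(xt,yt,z,hd): return (*tow(xt,yt),z,np.radians(hd)+p[2])
E
python3 -c "
from m import *
rows([(.42,.30,.2,np.radians(161-68))])"
```

```text
t 1.35 tcp [0.2167 0.6393 0.2453] track [-0.2766  0.6791] yaw 161.2763971832942 tilt [-0.      0.0001 -1.    ] F [-0.2639 -0.1495 -0.3599] w 0.08585185795077238 q [-1.3521  0.477   0.0224  1.5554 -0.0115  1.1093 -0.0831]
[-0.603, -0.5122, 0.0906] [0.0, -0.0001, 0.7944]
```

Call:
{"fn": "carry_out", "kwargs": {"offset": [[-0.603,-0.512,0.09],[-0.603,-0.512,0.09],[-0.603,-0.512,0.09],[-0.603,-0.512,0.09],[-0.603,-0.512,0.09],[-0.603,-0.512,0.09],[-0.603,-0.512,0.09],[-0.603,-0.512,0.09]], "turn": [[0,0,0.79],[0,0,0.79],[0,0,0.79],[0,0,0.79],[0,0,0.79],[0,0,0.79],[0,0,0.79],[0,0,0.79]], "hand": 1, "force": 40}}

```text
clock: 2.15
tcp_pos: [0.4209, 0.2982, 0.2005]
orientation: [-2.162, -2.279, -0.001]
contact_force: [0.6, 1.1, -0.2]
grip_width: -0.0005
```

```bash
python3 -c "
from m import *
rows([T(-.138,-.09,.12,0)])"
```

```text
t 2.15 tcp [0.4209 0.2982 0.2005] track [-0.1246  0.3117] yaw 93.0308080542171 tilt [ 0.0006  0.0007 -1.    ] F [ 0.568   1.1129 -0.2282] w -0.0004994353154544115 q [-1.0477  0.2754  0.3704  1.9997 -0.1275  0.8874 -0.5565]
[-0.8024, 0.0486, 0.1605] [-0.0, -0.0007, 0.9845]
```

Call:
{"fn": "carry_out", "kwargs": {"offset": [[-0.8,0.048,0.16],[-0.8,0.048,0.16],[-0.8,0.048,0.16],[-0.8,0.048,0.16],[-0.8,0.048,0.16],[-0.8,0.048,0.16],[-0.8,0.048,0.16],[-0.8,0.048,0.16]], "turn": [[0,0,0.98],[0,0,0.98],[0,0,0.98],[0,0,0.98],[0,0,0.98],[0,0,0.98],[0,0,0.98],[0,0,0.98]]}}

```text
clock: 2.95
tcp_pos: [0.467, -0.0911, 0.122]
orientation: [-3.071, -0.662, -0.002]
contact_force: [1.6, 0.1, 0.4]
grip_width: 0.0001
```

```bash
python3 -c "
from m import *
rows([T(-.138,-.09,.12,0)])"
```

```text
t 2.95 tcp [ 0.467  -0.0911  0.122 ] track [-0.1361 -0.0802] yaw 24.31655049110301 tilt [ 0.0013  0.0003 -1.    ] F [1.5561 0.0808 0.3575] w 8.680566753158545e-05 q [-0.5062  0.3941  0.6978  2.1672 -0.3922  0.7033 -0.6884]
[-0.0091, 0.0179, 0.004] [0.0, -0.0009, 0.1849]
```

Call:
{"fn": "carry_out", "kwargs": {"offset": [[-0.009,0.018,0.004],[-0.009,0.018,0.004],[-0.009,0.018,0.004],[-0.009,0.018,0.004]], "turn": [[0,0,0.185],[0,0,0.185],[0,0,0.185],[0,0,0.185]]}}

```text
clock: 3.35
tcp_pos: [0.4664, -0.0991, 0.12]
orientation: [-3.132, -0.246, -0.0]
contact_force: [0.2, 0.5, -0.2]
grip_width: -0.0002
```

```bash
python3 -c "
from m import *
f=grab('scene','s1.png');im=cv2.imread('pics/s1.png')[160:360,180:440];cv2.imwrite('pics/s1c.png',cv2.resize(im,None,fx=2.5,fy=2.5))
rows([T(-.138,-.09,.04,0)])"
```

```text
t 3.4 tcp [ 0.4664 -0.0989  0.1201] track [-0.1377 -0.0877] yaw 8.973000025883122 tilt [ 0.0002  0.0003 -1.    ] F [ 0.1477 -0.5192  0.6045] w 5.962958658463568e-05 q [-0.5388  0.4204  0.7662  2.168  -0.4482  0.7128 -0.8834]
[-0.0007, 0.0046, 0.1601] [-0.0002, -0.0002, 0.0064]
```

View pics/s1c.png

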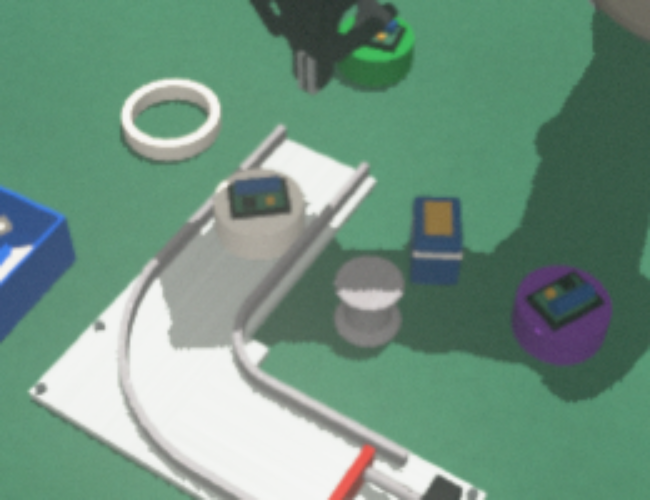

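Fingers hover over the open end of the entry run, at crop (310,85), behind the white puck at (262,210). I'm descending now.

Call:
{"fn": "carry_out", "kwargs": {"offset": [[0,0.004,0.04],[0,0.004,0.08],[0,0.004,0.12],[0,0.004,0.15],[0,0.004,0.16],[0,0.004,0.16]], "turn": [[0,0,0.006],[0,0,0.006],[0,0,0.006],[0,0,0.006],[0,0,0.006],[0,0,0.006]]}}

```text
clock: 4.0
tcp_pos: [0.4664, -0.101, 0.0398]
orientation: [-3.133, -0.228, 0.001]
contact_force: [0.5, 0.1, -0.2]
grip_width: -0.0002
```

```bash
python3 -c "
from m import *
rows([T(-.138,-.09,.04,0)]+[T(x,-.09,.04,0) for x in(-.132,-.127,-.122,-.117,-.112,-.107)])"
```

```text
t 4.0 tcp [ 0.4664 -0.101   0.0398] track [-0.1381 -0.0899] yaw 8.318169925647403 tilt [-0.0008  0.0004 -1.    ] F [ 0.5095  0.1181 -0.1827] w -0.00020040811380430174 q [-0.3967  0.5607  0.6041  2.1995 -0.6148  0.5518 -0.7517]
[0.0002, 0.0002, -0.0004] [-0.0004, 0.0005, -0.0012]
[0.0122, 0.0002, -0.0004] [-0.0004, 0.0005, -0.0012]
[0.0222, 0.0002, -0.0005] [-0.0004, 0.0005, -0.0012]
[0.0322, 0.0002, -0.0005] [-0.0004, 0.0005, -0.0012]
[0.0422, 0.0001, -0.0005] [-0.0004, 0.0005, -0.0012]
[0.0522, 0.0001, -0.0005] [-0.0004, 0.0005, -0.0012]
[0.0622, 0.0001, -0.0005] [-0.0004, 0.0005, -0.0012]
```

Call:
{"fn": "carry_out", "kwargs": {"offset": [[0.012,0,0],[0.022,0,0],[0.032,0,0],[0.042,0,0],[0.052,0,0],[0.062,0,0],[0.072,0,0],[0.08,0,0]], "turn": [[0,0,0],[0,0,0],[0,0,0],[0,0,0],[0,0,0],[0,0,0],[0,0,0],[0,0,0]]}}

```text
clock: 4.8
tcp_pos: [0.5064, -0.0957, 0.0399]
orientation: [3.134, 0.225, -0.0]
contact_force: [-1.7, -0.2, 0.4]
grip_width: -0.0
```

```bash
cat > pk.py <<'E'
from m import *
def puck(show=None):
    for c,z in(('top',.034),('scene',.028)):
        f=grab(c,show and show+c+'.png');look_for('carrier',c)
        for d in outline_of('carrier',c):
            q=np.argwhere(d['region'])[:,::-1].mean(0);t=tot(pix(f,[q],z)[0])
            if -.13<t[0]<.13 and -.13<t[1]<.1: print(c,d['score'],'puck',t,d['region'].sum())
E
python3 -c "
from pk import *
puck('a');rows([T(-.046,-.09,.04,0)])"
```

```text
scene 0.97 puck [-0.0463 -0.0885] 1172
t 5.1 tcp [ 0.5063 -0.0958  0.0401] track [-0.0978 -0.0906] yaw 8.20354850988318 tilt [ 0.0005 -0.0001 -1.    ] F [0.2974 0.3265 0.0991] w 4.3992940104400754e-05 q [-0.406   0.6058  0.609   2.1137 -0.614   0.6009 -0.7866]
[0.1036, -0.0015, 0.0002] [0.0001, -0.0003, -0.0025]
```

Call:
{"fn": "carry_out", "kwargs": {"offset": [[0.01,0,0],[0.022,0,0],[0.034,0,0],[0.046,0,0],[0.058,0,0],[0.07,0,0],[0.082,0,0],[0.094,0,0]], "turn": [[0,0,0],[0,0,0],[0,0,0],[0,0,0],[0,0,0],[0,0,0],[0,0,0],[0,0,0]]}}

```text
clock: 5.9
tcp_pos: [0.5531, -0.089, 0.0399]
orientation: [3.134, 0.225, -0.0]
contact_force: [-1.0, 0.2, 1.0]
grip_width: 0.0
```

```bash
cat >> m.py <<'E'
def B(deg,d=.048,z=.04):  # tcp behind the puck at bend angle deg (0..90)
    a=np.radians(deg);return T(.09*np.sin(a)-d*np.cos(a),-.09*np.cos(a)-d*np.sin(a),z,deg)
E
python3 -c "
from pk import *
puck('b');rows([B(x) for x in np.linspace(3,24,8)])"
```

```text
scene 0.98 puck [ 0.0007 -0.0881] 1209
scene 0.28 puck [0.0803 0.0061] 10694
t 6.2 tcp [ 0.5528 -0.0891  0.0401] track [-0.0509 -0.0907] yaw 8.204007475812126 tilt [ 0.0004 -0.0001 -1.    ] F [ 0.1734 -0.1227  0.2898] w 0.00010948682063237687 q [-0.4108  0.6599  0.6126  2.0094 -0.6123  0.6602 -0.8253]
[0.0153, 0.0033, 0.0001] [0.0001, -0.0003, -0.0374]
[0.0251, 0.0075, 0.0001] [0.0001, -0.0003, -0.0724]
[0.0351, 0.0112, 0.0001] [0.0001, -0.0003, -0.1073]
[0.0453, 0.0144, 0.0001] [0.0001, -0.0003, -0.1422]
[0.0557, 0.0171, 0.0002] [0.0001, -0.0003, -0.1771]
[0.0661, 0.0192, 0.0002] [0.0001, -0.0003, -0.212]
[0.0767, 0.0207, 0.0002] [0.0001, -0.0003, -0.2469]
[0.0873, 0.0217, 0.0002] [0.0001, -0.0003, -0.2818]
```

Call:
{"fn": "carry_out", "kwargs": {"offset": [[0.01,0.003,0],[0.019,0.008,0],[0.029,0.012,0],[0.04,0.0155,0],[0.05,0.0185,0],[0.061,0.021,0],[0.071,0.023,0],[0.082,0.024,0]], "turn": [[0,0,-0.037],[0,0,-0.072],[0,0,-0.107],[0,0,-0.142],[0,0,-0.177],[0,0,-0.212],[0,0,-0.247],[0,0,-0.282]]}}

```text
clock: 7.0
tcp_pos: [0.5941, -0.0956, 0.0398]
orientation: [-3.016, -0.88, 0.002]
contact_force: [-2.0, -0.3, 0.7]
grip_width: 0.0
```

```bash
python3 -c "
from pk import *
puck('c');rows([B(x,.051) for x in np.linspace(27,48,8)])"
```

```text
scene 0.69 puck [ 0.0375 -0.0827] 1303
scene 0.42 puck [0.0725 0.0065] 10975
t 7.3 tcp [ 0.5948 -0.095   0.04  ] track [-0.0102 -0.1027] yaw 32.38368039778689 tilt [ 0.0001  0.0001 -1.    ] F [-0.2214  0.1592 -0.0367] w 3.982840118940243e-05 q [-0.3148  0.6793  0.5053  1.9017 -0.4998  0.6877 -0.5147]
[0.0098, 0.0056, 0.0] [-0.0, -0.0001, -0.0354]
[0.0196, 0.0102, 0.0] [-0.0, -0.0001, -0.0703]
[0.0296, 0.0143, 0.0] [-0.0, -0.0001, -0.1052]
[0.0399, 0.0178, 0.0] [-0.0, -0.0001, -0.1401]
[0.0503, 0.0208, 0.0] [0.0, -0.0001, -0.175]
[0.0608, 0.0232, 0.0] [0.0, -0.0001, -0.2099]
[0.0715, 0.0251, 0.0] [0.0, -0.0001, -0.2448]
[0.0822, 0.0264, 0.0] [0.0, -0.0001, -0.2797]
```

Call:
{"fn": "carry_out", "kwargs": {"offset": [[0.01,0.0055,0],[0.0195,0.01,0],[0.0295,0.0145,0],[0.04,0.018,0],[0.05,0.021,0],[0.061,0.023,0],[0.0715,0.025,0],[0.082,0.0265,0]], "turn": [[0,0,-0.035],[0,0,-0.07],[0,0,-0.105],[0,0,-0.14],[0,0,-0.175],[0,0,-0.21],[0,0,-0.245],[0,0,-0.28]]}}

```text
clock: 8.1
tcp_pos: [0.636, -0.0847, 0.0398]
orientation: [-2.766, -1.488, 0.002]
contact_force: [-0.4, -1.7, 0.2]
grip_width: -0.0001
```

```bash
python3 -c "
from pk import *
puck('d');rows([B(x,.051) for x in np.linspace(51,72,8)])"
```

```text
t 8.4 tcp [ 0.6364 -0.0842  0.04  ] track [ 0.0326 -0.0981] yaw 56.435722161636804 tilt [-0.0001  0.0001 -1.    ] F [ 0.2005 -0.4335  0.4661] w 0.00011748962604025432 q [-0.2499  0.7035  0.4     1.797  -0.392   0.7204 -0.2226]
[0.0098, 0.0053, -0.0] [-0.0001, -0.0, -0.0348]
[0.0196, 0.0099, -0.0] [-0.0001, -0.0, -0.0697]
[0.0297, 0.014, -0.0] [-0.0001, -0.0, -0.1046]
[0.0399, 0.0175, -0.0] [-0.0001, -0.0, -0.1395]
[0.0503, 0.0205, -0.0] [-0.0001, -0.0, -0.1744]
[0.0609, 0.0229, -0.0] [-0.0001, -0.0, -0.2093]
[0.0715, 0.0248, -0.0] [-0.0001, -0.0, -0.2442]
[0.0823, 0.0262, -0.0] [-0.0001, -0.0, -0.2791]
```

Call:
{"fn": "carry_out", "kwargs": {"offset": [[0.01,0.0055,0],[0.0195,0.01,0],[0.0295,0.014,0],[0.04,0.0175,0],[0.05,0.0205,0],[0.061,0.023,0],[0.0715,0.025,0],[0.082,0.026,0]], "turn": [[0,0,-0.035],[0,0,-0.07],[0,0,-0.105],[0,0,-0.14],[0,0,-0.175],[0,0,-0.21],[0,0,-0.245],[0,0,-0.28]]}}

```text
clock: 9.2
tcp_pos: [0.6697, -0.058, 0.0399]
orientation: [2.396, 2.032, -0.002]
contact_force: [-0.4, -1.2, 0.0]
grip_width: 0.0001
```

```bash
python3 -c "
from pk import *
puck('e');rows([B(x,.051) for x in np.linspace(75,90,6)]+[T(.09,-.048,.04,90),T(.09,-.043,.04,90)])
im=cv2.imread('pics/escene.png')[200:400,180:440];cv2.imwrite('pics/ec.png',cv2.resize(im,None,fx=2.5,fy=2.5))"
```

```text
scene 0.66 puck [ 0.091  -0.0303] 1494
t 9.5 tcp [ 0.6699 -0.0573  0.04  ] track [ 0.0697 -0.0765] yaw 80.49013059800973 tilt [-0.0001  0.0001 -1.    ] F [ 0.1167  1.0433 -0.3296] w -0.0003221689019465083 q [-0.212   0.7233  0.2953  1.7125 -0.287   0.7485  0.0593]
[0.0099, 0.0054, -0.0] [-0.0001, -0.0, -0.0341]
[0.0197, 0.01, -0.0] [-0.0001, -0.0, -0.069]
[0.0298, 0.014, -0.0] [-0.0001, -0.0, -0.1039]
[0.04, 0.0176, -0.0] [-0.0001, -0.0, -0.1388]
[0.0504, 0.0206, -0.0] [-0.0001, -0.0, -0.1737]
[0.061, 0.023, -0.0] [-0.0001, -0.0, -0.2087]
[0.0667, 0.0212, -0.0] [-0.0001, -0.0, -0.2087]
[0.0762, 0.0181, -0.0] [-0.0001, -0.0, -0.2087]
```

View pics/ec.png

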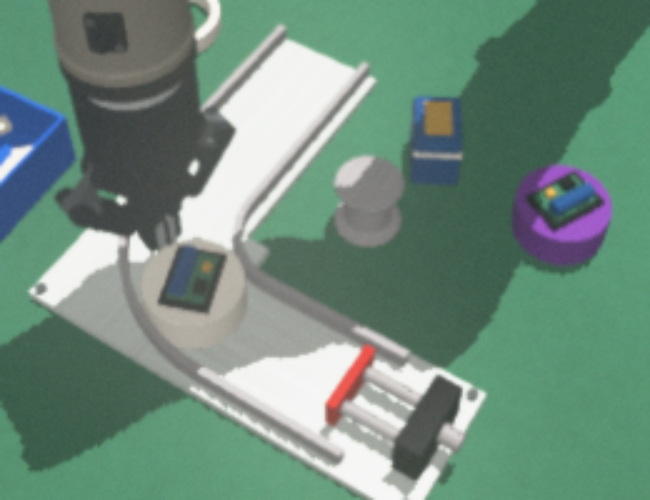

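The puck sits flat in the bend at crop (193,295) with the fingertips behind it at (160,235). The red pad at (350,385) is clear.

Call:
{"fn": "carry_out", "kwargs": {"offset": [[0.01,0.0055,0],[0.0195,0.01,0],[0.03,0.014,0],[0.04,0.0175,0],[0.05,0.0205,0],[0.061,0.023,0],[0.067,0.021,0],[0.076,0.018,0]], "turn": [[0,0,-0.034],[0,0,-0.069],[0,0,-0.104],[0,0,-0.139],[0,0,-0.174],[0,0,-0.209],[0,0,-0.209],[0,0,-0.209]]}}

```text
clock: 10.3
tcp_pos: [0.685, -0.022, 0.04]
orientation: [2.053, 2.377, -0.001]
contact_force: [1.0, -1.8, -0.6]
grip_width: 0.0002
```

```bash
python3 -c "
from pk import *
puck('f');rows([T(.09,y,.04,90) for y in (-.003,)])"
```

```text
top 0.25 puck [-0.0321 -0.0901] 10841
scene 0.94 puck [0.0967 0.0059] 1523
t 10.6 tcp [ 0.6851 -0.021   0.04  ] track [ 0.09   -0.0427] yaw 98.52286646593814 tilt [-0.0001  0.0002 -1.    ] F [-0.3984 -0.3026 -0.2027] w -3.319762279469856e-05 q [-0.2088  0.7302  0.2169  1.6735 -0.21    0.7609  0.2558]
[0.0795, 0.0, 0.0] [-0.0, -0.0002, 0.0012]
```

Call:
{"fn": "carry_out", "kwargs": {"offset": [[0.008,0,0],[0.016,0,0],[0.024,0,0],[0.032,0,0],[0.04,0,0],[0.048,0,0],[0.056,0,0],[0.06,0,0]], "turn": [[0,0,0],[0,0,0],[0,0,0],[0,0,0],[0,0,0],[0,0,0],[0,0,0],[0,0,0]]}}

```text
clock: 11.4
tcp_pos: [0.6807, 0.0092, 0.04]
orientation: [-2.049, -2.381, -0.0]
contact_force: [0.2, -1.2, -0.2]
grip_width: 0.0002
```

```bash
python3 -c "
from pk import *
puck('g');rows([])
im=cv2.imread('pics/gscene.png')[280:400,220:380];cv2.imwrite('pics/gc.png',cv2.resize(im,None,fx=5,fy=5,interpolation=2))
g=imaging.grab_frame('scene')
for y in (.075,.08,.085,.09,.095): print(y,(proj(g,[[*tow(.09,y),.038],[*tow(.072,y),.038],[*tow(.108,y),.038]])-[220,280])*5)"
```

```text
top 0.71 puck [0.0728 0.0145] 262
scene 0.62 puck [0.0956 0.0363] 1472
t 11.7 tcp [0.6806 0.0088 0.0398] track [ 0.0899 -0.0126] yaw 98.54345376466351 tilt [-0.0003  0.0005 -1.    ] F [-0.5527  0.5878 -0.665 ] w 0.0003113919089156623 q [-0.2543  0.7244  0.2177  1.6862 -0.2113  0.7543  0.214 ]
0.075 [[451.6266 320.8907]
 [482.4293 279.4748]
 [419.9756 363.399 ]]
0.08 [[464.8264 328.5776]
 [495.5213 286.9607]
 [433.2827 371.2945]]
0.085 [[478.0882 336.296 ]
 [508.6736 294.4771]
 [446.6535 379.2224]]
0.09 [[491.4122 344.0457]
 [521.8864 302.0238]
 [460.0882 387.1827]]
0.095 [[504.7983 351.8268]
 [535.1596 309.6009]
 [473.5868 395.1754]]
```

View pics/gc.png

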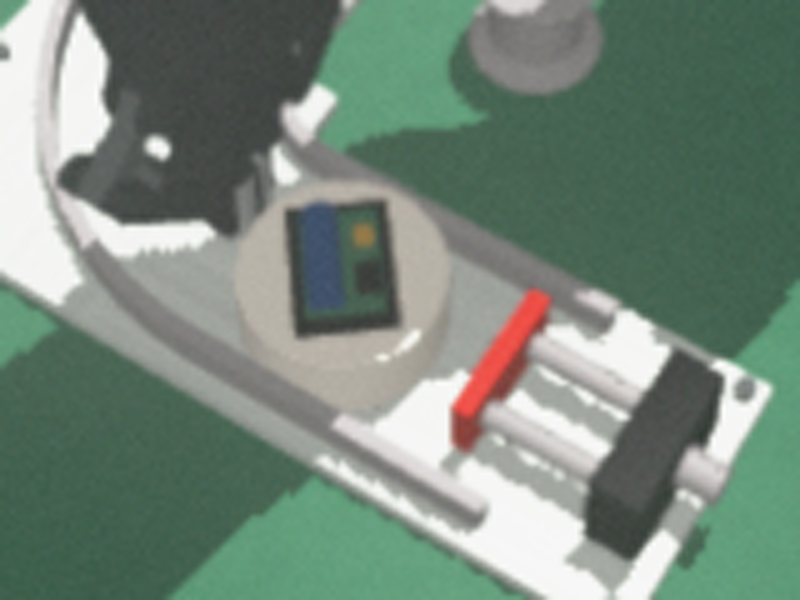

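The pad's front edge runs from (527,290) to (453,403) and the puck's leading rim is near (431,323), a gap of about 20 mm. I'll advance 16 mm, then feel for contact.

Call:
{"fn": "carry_out", "kwargs": {"offset": [[0.006,0,0],[0.012,0,0],[0.018,0,0],[0.023,0,0],[0.027,0,0],[0.03,0,0],[0.032,0,0],[0.032,0,0]], "turn": [[0,0,0],[0,0,0],[0,0,0],[0,0,0],[0,0,0],[0,0,0],[0,0,0],[0,0,0]]}}

```text
clock: 12.55
tcp_pos: [0.6783, 0.0246, 0.0399]
orientation: [-2.05, -2.381, -0.0]
contact_force: [-0.2, 0.3, -1.0]
grip_width: 0.0003
```

```bash
python3 -c "
from pk import *
grab('scene','h.png');rows([])
im=cv2.imread('pics/h.png')[290:390,250:370];cv2.imwrite('pics/hc.png',cv2.resize(im,None,fx=6,fy=6,interpolation=2))"
```

```text
t 12.6 tcp [0.6783 0.0246 0.0399] track [0.0899 0.0033] yaw 98.5470736266152 tilt [-0.0002  0.0003 -1.    ] F [-0.3637 -0.16   -1.0414] w 4.298288909519736e-05 q [-0.2788  0.7219  0.2185  1.6915 -0.2119  0.7516  0.1914]
```

View pics/hc.png

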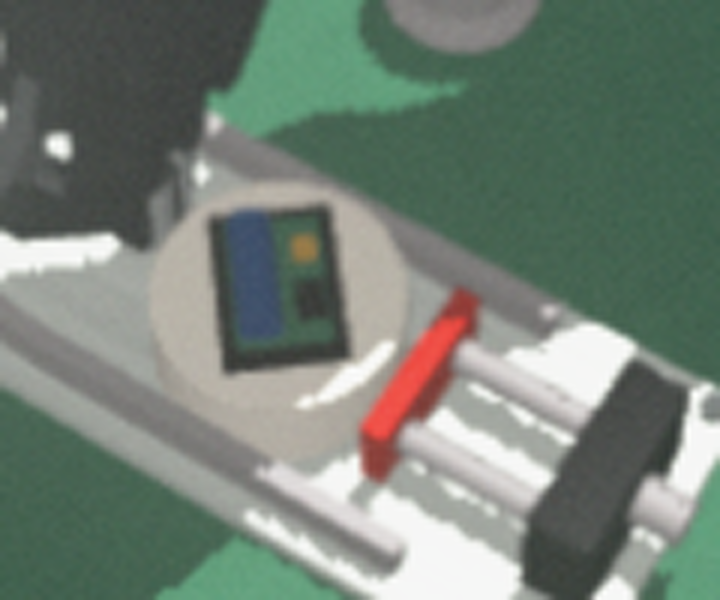

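Puck rim to pad gap is now about 5 mm (rim around (390,360), pad edge (455,290)–(363,430)).

Call:
{"fn": "carry_out", "kwargs": {"offset": [[0.0015,0,0],[0.003,0,0],[0.0045,0,0],[0.006,0,0],[0.006,0,0]], "turn": [[0,0,0],[0,0,0],[0,0,0],[0,0,0],[0,0,0]]}}

```text
clock: 13.1
tcp_pos: [0.6779, 0.0274, 0.04]
orientation: [-2.05, -2.381, -0.0]
contact_force: [-0.2, -1.4, -1.0]
grip_width: 0.0001
```

Call:
{"fn": "carry_out", "kwargs": {"offset": [[0.0005,0,0],[0.001,0,0],[0.001,0,0]], "turn": [[0,0,0],[0,0,0],[0,0,0]]}}

```text
clock: 13.4
tcp_pos: [0.6779, 0.0278, 0.04]
orientation: [-2.05, -2.381, 0.0]
contact_force: [0.4, -2.1, -0.1]
grip_width: -0.0
```

Call:
{"fn": "carry_out", "kwargs": {"offset": [[0.0005,0,0],[0.001,0,0],[0.001,0,0]], "turn": [[0,0,0],[0,0,0],[0,0,0]]}}

```text
clock: 13.7
tcp_pos: [0.6778, 0.0283, 0.04]
orientation: [-2.05, -2.381, -0.0]
contact_force: [0.3, -1.5, -0.1]
grip_width: 0.0003
```

Call:
{"fn": "carry_out", "kwargs": {"offset": [[0.0005,0,0],[0.001,0,0],[0.001,0,0]], "turn": [[0,0,0],[0,0,0],[0,0,0]]}}

```text
clock: 14.0
tcp_pos: [0.6777, 0.0288, 0.04]
orientation: [-2.05, -2.381, -0.0]
contact_force: [-0.7, -0.6, -0.6]
grip_width: 0.0002
```

Call:
{"fn": "carry_out", "kwargs": {"offset": [[0.0005,0,0],[0.001,0,0],[0.001,0,0]], "turn": [[0,0,0],[0,0,0],[0,0,0]]}}

```text
clock: 14.3
tcp_pos: [0.6777, 0.0289, 0.04]
orientation: [2.05, 2.38, -0.0]
contact_force: [0.5, -3.1, -0.8]
grip_width: 0.0004
```

Call:
{"fn": "carry_out", "kwargs": {"offset": [[0.0005,0,0],[0.001,0,0],[0.001,0,0]], "turn": [[0,0,0],[0,0,0],[0,0,0]]}}

```text
clock: 14.6
tcp_pos: [0.6776, 0.0291, 0.04]
orientation: [2.05, 2.38, -0.001]
contact_force: [0.7, -2.9, -1.2]
grip_width: 0.0001
```

Call:
{"fn": "carry_out", "kwargs": {"offset": [[0.0005,0,0],[0.001,0,0],[0.001,0,0]], "turn": [[0,0,0],[0,0,0],[0,0,0]]}}

```text
clock: 14.9
tcp_pos: [0.6776, 0.0293, 0.04]
orientation: [2.05, 2.379, -0.001]
contact_force: [1.0, -5.2, -1.0]
grip_width: -0.0002
```

Call:
{"fn": "carry_out", "kwargs": {"offset": [[0.0005,0,0],[0.001,0,0],[0.001,0,0]], "turn": [[0,0,0],[0,0,0],[0,0,0]]}}

```text
clock: 15.2
tcp_pos: [0.6775, 0.0294, 0.04]
orientation: [2.05, 2.379, -0.001]
contact_force: [1.7, -6.5, -1.1]
grip_width: 0.0
```

Call:
{"fn": "carry_out", "kwargs": {"offset": [[0.0005,0,0],[0.001,0,0],[0.001,0,0]], "turn": [[0,0,0],[0,0,0],[0,0,0]]}}

```text
clock: 15.5
tcp_pos: [0.6775, 0.0295, 0.04]
orientation: [2.05, 2.378, -0.002]
contact_force: [0.5, -7.3, -0.7]
grip_width: -0.0002
```

Call:
{"fn": "carry_out", "kwargs": {"offset": [[0.0005,0,0],[0.001,0,0],[0.001,0,0]], "turn": [[0,0,0],[0,0,0],[0,0,0]]}}

```text
clock: 15.8
tcp_pos: [0.6775, 0.0295, 0.0401]
orientation: [2.05, 2.378, -0.002]
contact_force: [0.8, -7.3, -1.0]
grip_width: 0.0001
```

```bash
python3 -c "
from m import *
rows([])"
```

```text
t 15.8 tcp [0.6775 0.0295 0.0401] track [0.0899 0.0084] yaw 98.45259631459231 tilt [ 0.0005 -0.0022 -1.    ] F [ 0.7557 -7.2581 -0.9824] w 9.176692460106337e-05 q [-0.2894  0.7209  0.2211  1.6937 -0.2107  0.7501  0.1806]
```

Call:
{"fn": "carry_out", "kwargs": {"offset": [[0.0005,0,0],[0.001,0,0],[0.001,0,0]], "turn": [[0,0,0],[0,0,0],[0,0,0]]}}

```text
clock: 16.1
tcp_pos: [0.6775, 0.0296, 0.0401]
orientation: [2.051, 2.377, -0.002]
contact_force: [0.8, -8.7, -0.7]
grip_width: -0.0
```

Call:
{"fn": "carry_out", "kwargs": {"offset": [[0.0003,0,0],[0.0006,0,0],[0.0006,0,0]], "turn": [[0,0,0],[0,0,0],[0,0,0]]}}

```text
clock: 16.4
tcp_pos: [0.6775, 0.0296, 0.0401]
orientation: [2.051, 2.377, -0.003]
contact_force: [1.3, -8.6, -0.8]
grip_width: -0.0001
```

Call:
{"fn": "carry_out", "kwargs": {"offset": [[0.0005,0,0],[0.001,0,0],[0.001,0,0]], "turn": [[0,0,0],[0,0,0],[0,0,0]]}}

```text
clock: 16.7
tcp_pos: [0.6775, 0.0298, 0.0402]
orientation: [2.051, 2.376, -0.003]
contact_force: [2.3, -9.2, -1.6]
grip_width: 0.0001
```

```bash
python3 -c "
from m import *
rows([])"
```

```text
t 16.7 tcp [0.6775 0.0298 0.0402] track [0.0899 0.0086] yaw 98.41727498297071 tilt [ 0.0009 -0.0032 -1.    ] F [ 2.3159 -9.163  -1.5698] w 8.901314389094428e-05 q [-0.291   0.7208  0.2221  1.6941 -0.2101  0.7497  0.1788]
```

Call:
{"fn": "carry_out", "kwargs": {"offset": [[0.0003,0,0],[0.0006,0,0],[0.0006,0,0],[0.0006,0,0]], "turn": [[0,0,0],[0,0,0],[0,0,0],[0,0,0]]}}

```text
clock: 17.1
tcp_pos: [0.6774, 0.0298, 0.0402]
orientation: [2.051, 2.376, -0.003]
contact_force: [1.1, -9.5, -0.5]
grip_width: -0.0004
```

Call:
{"fn": "carry_out", "kwargs": {"offset": [[0,0,0],[0,0,0],[0,0,0]], "turn": [[0,0,0],[0,0,0],[0,0,0]]}}

```text
clock: 17.4
tcp_pos: [0.6774, 0.0298, 0.0402]
orientation: [2.051, 2.376, -0.003]
contact_force: [1.2, -9.5, 0.2]
grip_width: 0.0001
```

Call:
{"fn": "carry_out", "kwargs": {"offset": [[0.0003,0,0],[0.0006,0,0],[0.0006,0,0],[0.0006,0,0],[0.0006,0,0]], "turn": [[0,0,0],[0,0,0],[0,0,0],[0,0,0],[0,0,0]]}}

```text
clock: 17.9
tcp_pos: [0.6774, 0.0298, 0.0402]
orientation: [2.051, 2.376, -0.003]
contact_force: [1.3, -10.1, -1.2]
grip_width: 0.0003
```

Call:
{"fn": "carry_out", "kwargs": {"offset": [[0,0,0],[0,0,0],[0,0,0]], "turn": [[0,0,0],[0,0,0],[0,0,0]]}}

```text
clock: 18.2
tcp_pos: [0.6774, 0.0298, 0.0402]
orientation: [2.051, 2.376, -0.003]
contact_force: [2.0, -8.8, -0.9]
grip_width: -0.0001
```

```bash
python3 -c "
from m import *
F=[]
for i in range(8): imaging.grab_frame('scene');F.append(r.get_obs()['contact_force'])
F=np.array(F);print(F[:,1],F.mean(0),F@[-np.sin(p[2]),np.cos(p[2]),0])
rows([])"
```

```text
[ -9.6784 -10.525  -10.0534  -9.5649  -9.7637 -10.7884  -9.7964 -10.5505] [  1.8916 -10.0901  -0.7849] [ -9.7798 -10.7109 -10.2544  -9.7842  -9.9224 -10.9808 -10.0298 -10.6046]
t 18.6 tcp [0.6774 0.0299 0.0402] track [0.0899 0.0087] yaw 98.3976846103092 tilt [ 0.001  -0.0037 -1.    ] F [  1.146  -10.5505  -0.9641] w -4.2472257500023856e-05 q [-0.2917  0.7207  0.2226  1.6942 -0.2099  0.7495  0.1779]
```

A steady 10.2 N mean held for over half a second, so I back straight off and then raise the hand.

Call:
{"fn": "carry_out", "kwargs": {"offset": [[-0.002,0,0],[-0.004,0,0],[-0.007,0,0],[-0.012,0,0],[-0.022,0,0],[-0.032,0,0],[-0.042,0,0],[-0.05,0,0]], "turn": [[0,0,0],[0,0,0],[0,0,0],[0,0,0],[0,0,0],[0,0,0],[0,0,0],[0,0,0]]}}

```text
clock: 19.4
tcp_pos: [0.6808, 0.0085, 0.04]
orientation: [-2.05, -2.38, -0.0]
contact_force: [0.1, 0.3, 0.2]
grip_width: -0.0001
```

Call:
{"fn": "carry_out", "kwargs": {"offset": [[0,0,-0.04],[0,0,-0.1],[0,0,-0.18],[0,0,-0.26],[0,0,-0.3],[0,0,-0.3]], "turn": [[0,0,0],[0,0,0],[0,0,0],[0,0,0],[0,0,0],[0,0,0]]}}

```text
clock: 20.0
tcp_pos: [0.683, 0.0086, 0.1942]
orientation: [2.047, 2.377, 0.008]
contact_force: [1.0, -0.4, -0.3]
grip_width: 0.0002
```

```bash
python3 -c "
from pk import *
puck('z');rows([])
im=cv2.imread('pics/zscene.png')[160:400,180:440];cv2.imwrite('pics/zc.png',cv2.resize(im,None,fx=2.5,fy=2.5))"
```

```text
top 0.77 puck [0.0788 0.0313] 399
scene 0.64 puck [0.0938 0.0544] 1593
t 20.3 tcp [0.6798 0.0089 0.1883] track [ 0.0892 -0.0124] yaw 98.543744374169 tilt [-0.0027 -0.0002 -1.    ] F [-0.3076  0.0048 -0.4256] w 0.00029007959562319535 q [-0.2904  0.5487  0.2684  1.6077 -0.164   1.0101  0.1773]
```

View pics/zc.png

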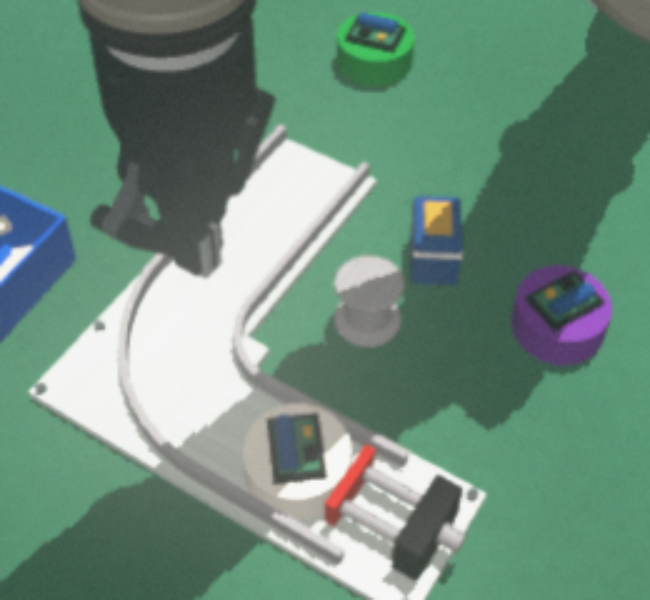

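The puck stands flat in the exit run at crop (297,455), up against the red pad at (350,485). The hand is clear and the spool, battery pack and blue box haven't moved.

```bash
python3 -c "
from h import *
print(r.hand_in())"
```

```text
the job is handed in; nothing more can be done
None
```

I pushed the white puck along the track with closed fingertips, turning the hand through the bend, until it touched the red pad. I then pressed it there, backed straight off, raised the hand clear and handed the job in at about 20 s of the 64 s allowed.

- **Sliding force:** the readings at the end of each move were about 2 N or less along the track and in the bend. I saw no sign of jamming, though force between those readings was not recorded.
- **Pressing force:** the sensor read about 9.5 N for the first 0.7 s or so. It then averaged about 10.2 N over a further 0.4 s. The highest reading was 11.0 N, with noise of about 0.7 N, and friction under the puck may make the force on the pad slightly lower.
- **Final picture:** the puck stands flat in the exit run at the pad. Its measured centre was about 54 mm past the bend end, within the expected 45–70 mm. The spool, battery pack and blue box had not moved. The tape roll was hidden behind the arm in that picture, but the hand never went low near it.

**Checks that disagreed:**
- **Track position:** the two cameras differed by about 3 mm on the track's position, so I felt for the pad by force.
- **Puck sideways:** the scene camera put the puck 4–6 mm off the centreline in the exit run. The channel allows only 2.5 mm, so I took this as measurement bias.
- **Top camera:** the top view of the puck was mostly blocked by the arm, so I ignored its late readings.

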